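# Shut up the parts chest

### The arm

A 6-joint arm with a two-finger parallel gripper is mounted at the origin on the work surface. World frame = base frame: x ahead of the robot, y to its left, z up, the work surface at z = 0. Lengths are in m, angles in rad, forces in N, time in s.
With the tool pointing down it reaches from about 0.35 to 0.975 m from the base axis. Payload 4.9 kg.
Tool frame: the origin (TCP) lies at the very end of the fingers, on their centre line; the grasp point (between the pads) lies 19 mm behind it; z points along the fingers, y is the line along which they close (so a half turn about z gives the same grasp; the last joint's range is limited). The gripper opens to 85 mm and grips with 20 to 120 N. Pads are 22 mm wide; open, the fingers measure 114 mm over their backs; the gripper's body (76 mm by 85 mm) begins 54 mm behind the grasp point. The pads swing forward as they close: fully open they stand 13 mm farther back than shut.
Start: joints at [-1.465, 0.053, 1.613, -0, 1.476, -0.119], TCP at [0.139, -0.609, 0.231] pointing down, gripper open.
Joint ranges: [-3.01, 3.01], [-1.01, 2.22], [0.06, 2.58], [-1.02, 4.17], [0.09, 2.62], [-3.14, 3.14]. Speed limits (rad/s): [2.57, 2.57, 3.14, 3.14, 3.14, 3.14].

### API

Orientations are given as a rotation vector (axis times angle).
In Python, from station import * gives the robot as it stands.
- The arm moves only by the shell command python3 -m crank 'ROWS' [OPENING] [FORCE]. ROWS is JSON, a list of rows, each an object with "offset": the shift along the tool's x, y, z in m, a list of three; "twist": the turn, a rotation vector about the tool's x, y, z in degrees, a list of three. In form: [{"offset": [x, y, z], "twist": [rx, ry, rz]}, ...]. A call has 1 to 20 rows; each row is the pose to reach, as a shift and turn from the pose commanded when the call began, along the tool's axes at that moment; what a row does not reach only later rows make up. A row lasts 1/8 s, in which the tool goes at most 62.5 mm and 10.7 degrees, less where a joint would pass 70% of its speed; a pose out of reach is approached as far as the arm can. A call with a gripper value outside its range is refused whole. OPENING is the opening, from 0 (shut) to 1 (fully open), set as the call begins (- or left out, the last holds). The fingers move at their own pace and stop on an object; FORCE is the grip in N (left out, the last holds). Time passes only in rows, so rows that repeat a pose let the fingers close. It gives the time, the measured TCP pose, the force, the opening and the grip force at its end, in the units of the state.
- get_obs(): the state, without advancing time (a new reading comes with each control period).
- get_image(name): name is "scene" or "top" or "wrist"; returns the picture (400x640x3 uint8, red, green, blue); there is no depth.
- get_calibration(name): a dict with "intrinsics" (3x3 intrinsics, pixels), "world_from_camera" (4x4, takes a point from camera to world coordinates); the wrist camera has in their place "tool_from_camera" (4x4, takes a point from camera to tool coordinates, whose origin is the TCP and whose axes are the flange's). Camera axes: x right, y up, looking along -z (the intrinsics and any distortion apply to the point x, -y, -z); pixel columns grow to the right and rows downward; lengths in m; the calibration is good to about 2 mm. The wrist camera is an equidistant fisheye: a pixel r from the principal point sees the ray r / f radians off the axis. A picture is of the moment at which its call begins: read the wrist's pose just before it. get_calibration takes no time and is no camera call.
- finish_job(): hands the job in; it is judged then, once.
Trained networks look in the newest picture that a camera, given by its name, has taken for a name from the list of things; names that differ only in an ending like _2 or _b are one class to them, and where a whole thing is asked for, a point or a joint stands for the part that bears it (a point fixed in the world has none). Each returns a list of dicts, best first, with "confidence" (0 to 1); they miss things now and then, are a little off and sometimes report something else, mostly with a low value. They report only what shows in the picture. A call takes as long as a camera call.
- cut_out(query, camera): "region" (400x640 bool, what is visible of it) and "rect" ([centre column, centre row, width, height] in pixels, round what is visible of it).
The state is a dict: "t": time; "q": joint angles; "dq": joint speeds; "effort": joint torques, N m; "tool_pos": TCP position; "tool_rot": TCP orientation; "contact_force": force on the tool from outside, world axes, zero at the start; "wrist_torque": the same for the moment, N m; "opening": finger opening in m; "grip_force": force on a finger pad.
Only numpy, scipy, OpenCV 4.12 (cv2) and the standard library are available. Lean on these libraries where they do the work, as an engineer would, in place of code of your own. Each camera call takes 0.05 s, during which the arm holds its last target. There are 200 camera calls.

### The job

Shut up the blue drawer chest: push the two open upper drawers fully home with the fingertips, then push the open lid down until it is fully shut (drawers first, because the shut lid is what locks them). Push gently: do not slam anything, do not pull the drawers further out or the lid further up, and leave the things standing around the chest and lying in its top tray alone.

Things in the scene. Friction and masses are not known exactly. Their poses are not given: they have to be found in the camera images.
- chest: Blue steel drawer chest, fast on the bench: 220 mm deep (x), 400 wide (y), 150 high, 180 with the lid shut. Origin: centre of its underside; -x is the front, facing the robot (cabinet face at x = -110), +y the robot's left. Upper row: two drawers side by side; below: one wide drawer. On top a tray (floor 124, rim 150 above the bench) with two loose parts, under the hinged lid.
- drawer_left (a joint): Upper left drawer (robot's left): how far it stands out of the cabinet along the chest's -x, in m; 0 is fully home, against its stop. It slides freely with about 2.5 N of friction and stays where it is left.
- drawer_right (a joint): Upper right drawer: same as the left one.
- drawer_low (a joint): Wide lower drawer: shut at the start (0) and must be shut at the end.
- left_pull (a point): Middle of the front edge of the left drawer's aluminium pull: a straight lip along the top of the drawer front, 182 mm wide, 12 high; this point is at its mid-height, 112 above the bench, lip top at 118. It is the foremost part of the drawer, 20 mm before the cabinet face when shut, and moves with it. The flat drawer front (72 to 118 above the bench) is 14 mm farther back. Turned as the chest.
- right_pull (a point): The same point on the right drawer's pull, same sizes.
- lid (a joint): Lid angle in rad: 0 is fully shut, larger is further open (front edge up). Starts half open. Stiff friction hinges hold it at any angle; it takes about 1 to 5 N at the front edge to push it down and it does not fall or spring by itself.
- lid_edge (a point): Middle of the lid's front edge on its outer (top) face. The lid is a steel shell 408 mm wide, 30 deep, outer face flat. It is hinged along the chest's back edge (a line along the chest's y through x = +110, z = +150 mm in its frame); this point lies 222 mm from that line along the lid and 30 outward from it. Lid shut: 180 mm above the bench, 112 before the chest's middle.
- oil_filter: Bystander: yellow oil filter canister, 76 mm across, 88 mm high, standing beside the front of the chest. Origin: centre of its underside.
- gear: Bystander: dark steel gear lying flat, 102 mm across, 34 mm high, beside the front of the chest. Origin: centre of its underside.
- spray_can: Bystander: white spray can with a blue band and a red cap, 58 mm across, 170 mm high, standing beside the chest. Origin: centre of its underside.
- parts_carton: Bystander: closed yellow carton, 90 x 70 x 60 mm high, beside the chest. Origin: centre of its underside.
- wrench: Bystander: open-ended wrench 170 mm long, about 10 mm high, lying on the bench in front of the chest, below the upper drawers. Origin: its middle, underside.
- bearing: Bystander: steel ring bearing, 52 mm across, 15 mm high, lying in the top tray under the lid. Origin: centre of its underside.
- bush: Bystander: brass bush, 34 mm across, 25 mm high, standing in the top tray under the lid. Origin: centre of its underside.

How it is judged:
On the way, in this order (a step that is already met when the one before it is completed fails the run):
1. both upper drawers pushed fully home (within 4 mm) while the lid is still open (value of joint each of drawer_left, drawer_right, drawer_low below 0.004 m and value of joint lid above 0.3 rad), for 0.2 s.
2. lid pushed fully down (value of joint lid below 0.03 rad), for 0.2 s.
At the end, for the whole second after the job is handed in: All three drawers are home to within 4 mm of their stops and the lid is down to within 0.03 rad (about 6 mm at its front edge) and at rest (value of joint each of drawer_left, drawer_right, drawer_low below 0.004 m and value of joint lid below 0.03 rad and velocity of joint lid between -0.05 and 0.05 rad/s); the robot touches nothing.
It fails at once if a drawer is slammed (over 0.6 m/s inwards) (velocity of joint any of drawer_left, drawer_right, drawer_low below -0.6 m/s).
It fails at once if the lid is slammed (over 3 rad/s downwards) (velocity of joint lid below -3 rad/s).
It fails at once if the lid is lifted further open (beyond 1.2 rad) (value of joint lid above 1.2 rad).
It fails at once if a drawer is pulled further out (upper beyond 95 mm, lower beyond 15 mm) (value of joint any of drawer_left, drawer_right above 0.095 m or value of joint drawer_low above 0.015 m).
It fails at once if a thing beside the chest or in its tray is moved or lifted more than 25 mm (distance of any of bearing, bush, oil_filter, gear, spray_can, parts_carton, wrench from where it was at the start of the episode above 0.025 m).
It also fails if it takes over 56 s, if anything falls off the work surface, if the arm or the gripper's body presses on something with over 40 N, if the wrist force passes 120 N, or if a joint passes its speed limit or range.

## Working session

There is one attempt and no reset: what is moved stays moved. The work goes in short steps, Python scripts to look and compute and a shell command to move; the robot and the scene stay as the last step left them, time stands still between calls to the robot, and variables do not carry over. Pictures are saved under pics/ and viewed, at most 10 in all, crops included, and the job is handed in when it is done.

```bash
mkdir -p pics
cat > h.py <<'E'
from station import *
import numpy as np, cv2
from scipy.spatial.transform import Rotation as R
def save(n,img): cv2.imwrite('pics/'+n,img[:,:,::-1])
def proj(c,P):
    k=get_calibration(c);T=np.linalg.inv(k['world_from_camera']);K=np.array(k['intrinsics'])
    p=(T[:3,:3]@np.atleast_2d(P).T).T+T[:3,3]; p=p*[1,-1,-1]
    u=(K@p.T).T; return u[:,:2]/u[:,2:]
def ray(c,u,v,z):
    k=get_calibration(c);T=np.array(k['world_from_camera']);K=np.array(k['intrinsics'])
    d=np.linalg.inv(K)@[u,v,1]; d=T[:3,:3]@(d*[1,-1,-1]); o=T[:3,3]
    return o+d*(z-o[2])/d[2]
E
python3 - <<'E'
from h import *
o=get_obs();print(o['t'],o['tool_pos'],o['tool_rot'],o['opening'])
for c in('scene','top'):
    save(c+'0.png',get_image(c));k=get_calibration(c);print(c,k['intrinsics'],np.round(k['world_from_camera'],3).tolist())
    for q in ('drawer_left','drawer_right','left_pull','right_pull','lid','chest','drawer_low'):
        print(q,[(np.round(r['rect']).tolist(),round(r['confidence'],2)) for r in cut_out(q,c)[:3]])
E
```

```text
0.0 [ 0.13925276 -0.6086393   0.23004592] [-3.11967057e+00 -3.52119167e-01 -2.82250323e-05] 0.08533698976009942
scene [[394.60664934   0.         319.66246025]
 [  0.         394.60664934 203.1076705 ]
 [  0.           0.           1.        ]] [[-0.934, 0.299, -0.194, 0.386], [-0.356, -0.76, 0.544, 0.554], [0.015, 0.577, 0.816, 0.949], [0.0, 0.0, 0.0, 1.0]]
drawer_left [([313.0, 270.0, 41.0, 75.0], 0.95)]
drawer_right [([334.0, 205.0, 44.0, 68.0], 0.89)]
left_pull [([313.0, 273.0, 44.0, 78.0], 0.7)]
right_pull [([334.0, 205.0, 49.0, 68.0], 0.87)]
lid [([237.0, 192.0, 114.0, 177.0], 0.58)]
chest [([269.0, 211.0, 173.0, 217.0], 0.9), ([313.0, 272.0, 44.0, 77.0], 0.65)]
drawer_low [([297.0, 310.0, 9.0, 6.0], 0.44)]
top [[436.60765117   0.         314.99281202]
 [  0.         436.60765117 194.33055851]
 [  0.           0.           1.        ]] [[-0.005, 0.99, -0.144, 0.44], [-1.0, -0.006, -0.007, 0.025], [-0.007, 0.144, 0.99, 1.223], [0.0, 0.0, 0.0, 1.0]]
drawer_left [([265.0, 222.0, 71.0, 37.0], 0.96)]
drawer_right [([341.0, 213.0, 79.0, 46.0], 0.62)]
left_pull [([266.0, 222.0, 75.0, 39.0], 0.84)]
right_pull [([342.0, 214.0, 76.0, 49.0], 0.66)]
lid [([285.0, 136.0, 190.0, 85.0], 0.56)]
chest [([287.0, 168.0, 190.0, 148.0], 0.83)]
drawer_low [([285.0, 136.0, 193.0, 89.0], 0.58), ([300.0, 208.0, 7.0, 9.0], 0.39)]
```

View pics/scene0.png

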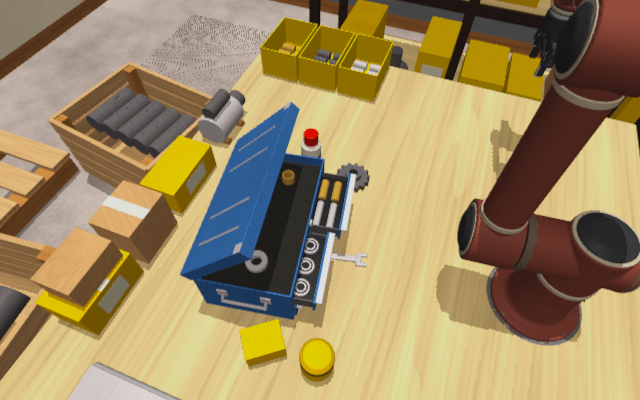

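View pics/top0.png

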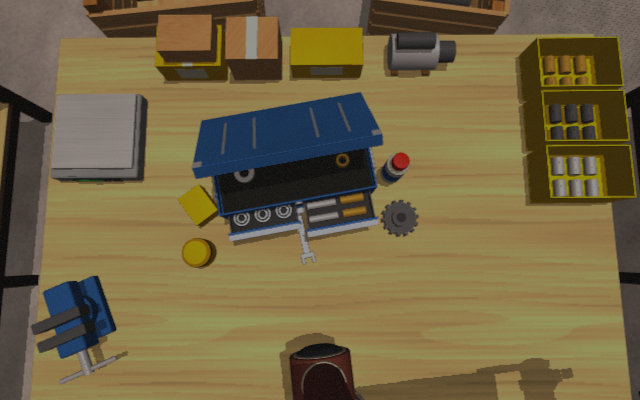

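The scene view shows the chest at about (269,211) with both upper drawers out and the lid half open. The top view has the left pull at about (230–301, 233) and the right pull at about (308–378, 228). I'll enlarge it for corner picking.

Run:
```python
from h import *
i=cv2.imread('pics/top0.png')[90:280,180:430];cv2.imwrite('pics/c1.png',cv2.resize(i,None,fx=3,fy=3,interpolation=cv2.INTER_CUBIC))
for n,u,v,z in [('Lpull l',230,238,.118),('Lpull r',302,229,.118),('Rpull l',307,234,.118),('Rpull r',378,223,.118),('rim l',219,214,.15),('rim r',376,191,.15)]: print(n,np.round(ray('top',u,v,z),3))
```

```text
Lpull l [0.49  0.247 0.118]
Lpull r [0.512 0.066 0.118]
Rpull l [0.499 0.053 0.118]
Rpull r [ 0.526 -0.127  0.118]
rim l [0.548 0.27  0.15 ]
rim r [ 0.603 -0.119  0.15 ]
```

View pics/c1.png

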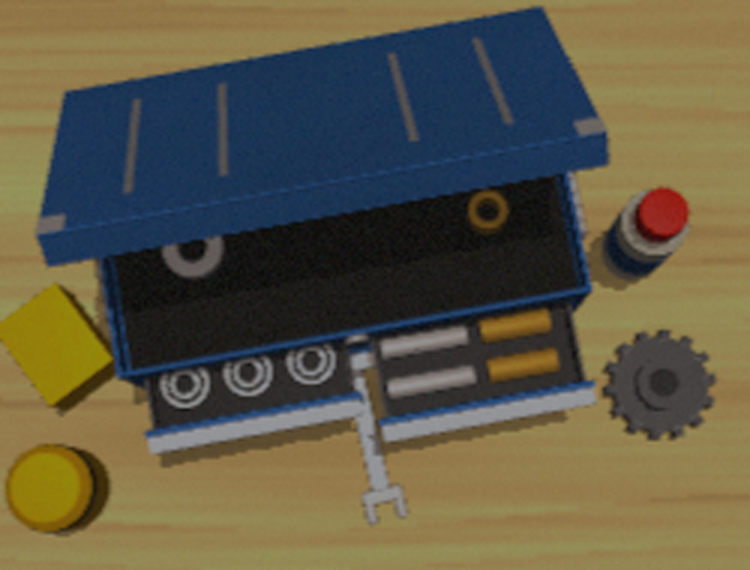

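```bash
cat > fit.py <<'E'
from h import *
from scipy.optimize import least_squares
def pts(p):
    x,y,a,l,dl,dr=p; s,c=np.sin(l),np.cos(l)
    L=lambda r,n,yy:[.11-r*c+n*s*1, yy, .15+r*s+n*c]
    q=[[-.13-dl,.187,.118],[-.13-dl,.005,.118],[-.13-dr,-.005,.118],[-.13-dr,-.187,.118],
       [-.11,.2,.15],[-.11,-.2,.15],L(.222,.03,.204),L(.222,.03,-.204),L(0,.03,.204),L(0,.03,-.204)]
    q=np.array(q); return R.from_euler('z',a).apply(q)+[x,y,0]
E
python3 - <<'E'
from fit import *
C=np.array([[150,453],[362,415],[382,441],[595,402],[122,378],[590,293],[40,233],[607,137],[67,92],[545,8]])/3+[180,90]
f=lambda p:(proj('top',pts(p))-C).ravel()
r=least_squares(f,[.68,.06,-.14,.8,.06,.06],loss='soft_l1')
print(np.round(r.x,3)); print(np.round(f(r.x).reshape(-1,2),1).tolist()); P=pts(r.x); print(np.round(P,3).tolist())
print('scene',np.round(proj('scene',P)).tolist())
print('pull mids',(P[0]+P[1])/2,(P[2]+P[3])/2,'lid',(P[6]+P[7])/2)
o=get_obs();Rt=R.from_rotvec(o['tool_rot']).as_matrix();print(np.round(Rt,3))
E
```

```text
[0.686 0.091 0.17  0.785 0.044 0.068]
[[0.4, -0.1], [0.9, -0.1], [-0.3, -0.1], [-0.4, 0.3], [-1.8, -0.3], [1.3, -0.0], [-1.2, 0.8], [1.1, -0.5], [-0.7, -0.2], [0.3, 0.2]]
[[0.483, 0.246, 0.118], [0.514, 0.067, 0.118], [0.492, 0.053, 0.118], [0.523, -0.126, 0.118], [0.544, 0.27, 0.15], [0.611, -0.124, 0.15], [0.626, 0.288, 0.328], [0.695, -0.114, 0.328], [0.781, 0.315, 0.171], [0.85, -0.088, 0.171]]
scene [[322.0, 302.0], [336.0, 232.0], [347.0, 231.0], [357.0, 175.0], [292.0, 297.0], [326.0, 158.0], [241.0, 251.0], [294.0, 101.0], [181.0, 273.0], [240.0, 138.0]]
pull mids [0.49821312 0.1564761  0.118     ] [ 0.5073025  -0.03677083  0.118     ] lid [0.66043545 0.0869122  0.32810124]
[[ 0.975  0.223  0.   ]
 [ 0.223 -0.975  0.   ]
 [ 0.     0.    -1.   ]]
```

```bash
cat >> h.py <<'E'
YAW=.17
def Rd(tilt): # tool x along chest x, pointing down, tips leaning forward by tilt deg
    return R.from_matrix(np.array([[np.cos(YAW),np.sin(YAW),0],[np.sin(YAW),-np.cos(YAW),0],[0,0,-1.]]))*R.from_euler('y',tilt,degrees=True)
def plan(*tg):
    o=get_obs();p0=np.array(o['tool_pos']);R0=R.from_rotvec(o['tool_rot'])
    for p,t in tg:
        print(np.round(p,3),t,'offset',np.round(R0.inv().apply(np.array(p)-p0),4).tolist(),'twist',np.round((R0.inv()*Rd(t)).as_rotvec(degrees=True),1).tolist())
E
python3 - <<'E'
from h import *
plan(([.457,-.046,.2],15),([.457,-.046,.106],15))
E
```

```text
[ 0.457 -0.046  0.2  ] 15 offset [0.4352, -0.4783, 0.0313] twist [-0.4, 15.0, 3.1]
[ 0.457 -0.046  0.106] 15 offset [0.4352, -0.4783, 0.1253] twist [-0.4, 15.0, 3.1]
```

```bash
python3 -m crank '[{"offset":[0.04,-0.04,0.003],"twist":[0,2,0]},{"offset":[0.08,-0.08,0.006],"twist":[0,4,0.5]},{"offset":[0.12,-0.12,0.009],"twist":[0,6,1]},{"offset":[0.16,-0.16,0.012],"twist":[0,8,1.5]},{"offset":[0.2,-0.2,0.015],"twist":[0,10,2]},{"offset":[0.24,-0.24,0.018],"twist":[0,12,2.5]},{"offset":[0.28,-0.28,0.021],"twist":[0,14,3]},{"offset":[0.32,-0.33,0.024],"twist":[0,15,3]},{"offset":[0.35,-0.37,0.027],"twist":[0,15,3]},{"offset":[0.38,-0.41,0.03],"twist":[0,15,3]},{"offset":[0.41,-0.45,0.031],"twist":[0,15,3]},{"offset":[0.435,-0.478,0.031],"twist":[0,15,3]},{"offset":[0.435,-0.478,0.031],"twist":[0,15,3]},{"offset":[0.435,-0.478,0.031],"twist":[0,15,3]}]' 0
python3 - <<'E'
from h import *
o=get_obs();print(o['t'],o['tool_pos'],o['contact_force'],o['opening'])
save('w1.png',get_image('wrist'))
P=np.array([.507,-.037,.112]);plan(([.457,-.046,.106],15),([.487,-.04,.106],15),([.507+.057,-.037+.01,.106],15))
E
```

```text
t: 2.55
tool_pos: [0.4566, -0.0467, 0.2003]
tool_rot: [-3.075, -0.266, -0.403]
contact_force: [-0.3, 0.5, -1.1]
opening: 0.0001
grip_force: 0.0
2.55 [ 0.45660034 -0.04668065  0.20030833] [-0.30954324  0.46244431 -1.07666241] 0.0001124439306587555
[ 0.457 -0.046  0.106] 15 offset [-0.0238, -0.0004, 0.0912] twist [-0.4, 0.0, 0.0]
[ 0.487 -0.04   0.106] 15 offset [0.0058, -0.0012, 0.0991] twist [-0.4, 0.0, 0.0]
[ 0.564 -0.027  0.106] 15 offset [0.0812, -0.0008, 0.1193] twist [-0.4, 0.0, 0.0]
```

View pics/w1.png

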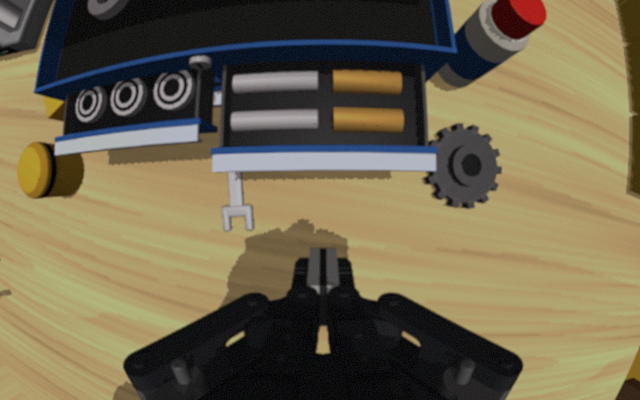

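The wrist view shows the fingers (column 322) lined up with the middle of the right pull (columns 212–437, row 160) and the yaw parallel. I'll go down and push.

```bash
python3 -m crank '[{"offset":[-0.012,0,0.045],"twist":[0,0,0]},{"offset":[-0.024,0,0.091],"twist":[0,0,0]},{"offset":[-0.009,0,0.095],"twist":[0,0,0]},{"offset":[0.005,0,0.099],"twist":[0,0,0]},{"offset":[0.014,0,0.101],"twist":[0,0,0]},{"offset":[0.022,0,0.103],"twist":[0,0,0]},{"offset":[0.030,0,0.105],"twist":[0,0,0]},{"offset":[0.038,0,0.107],"twist":[0,0,0]},{"offset":[0.046,0,0.110],"twist":[0,0,0]},{"offset":[0.054,0,0.112],"twist":[0,0,0]},{"offset":[0.062,0,0.114],"twist":[0,0,0]}]'
python3 - <<'E'
from h import *
plan(([.507+.057,-.037+.01,.106],15))
E
```

```text
t: 3.98
tool_pos: [0.5452, -0.0301, 0.1061]
tool_rot: [-3.075, -0.266, -0.403]
contact_force: [-3.5, -1.6, 0.4]
opening: -0.0001
grip_force: 1.5
[ 0.564 -0.027  0.106] 15 offset [0.0184, 0.0002, 0.0051] twist [-0.4, 0.0, 0.1]
```

```bash
python3 -m crank '[{"offset":[0.006,0,0.0016],"twist":[0,0,0]},{"offset":[0.011,0,0.003],"twist":[0,0,0]},{"offset":[0.015,0,0.004],"twist":[0,0,0]},{"offset":[0.017,0,0.0045],"twist":[0,0,0]}]'
python3 -m crank '[{"offset":[0.0015,0,0.0004],"twist":[0,0,0]},{"offset":[0.003,0,0.0008],"twist":[0,0,0]}]'
```

```text
t: 4.47
tool_pos: [0.5622, -0.0271, 0.1062]
tool_rot: [-3.074, -0.265, -0.403]
contact_force: [-1.7, -0.4, 0.6]
opening: -0.0002
grip_force: 1.3
t: 4.72
tool_pos: [0.565, -0.0266, 0.1062]
tool_rot: [-3.074, -0.265, -0.403]
contact_force: [-2.5, -0.8, 0.7]
opening: -0.0
grip_force: 1.3
```

```bash
python3 -m crank '[{"offset":[0.002,0,0.0005],"twist":[0,0,0]},{"offset":[0.004,0,0.001],"twist":[0,0,0]}]'
python3 -m crank '[{"offset":[0.0015,0,0.0004],"twist":[0,0,0]},{"offset":[0.003,0,0.0008],"twist":[0,0,0]}]'
```

```text
t: 4.97
tool_pos: [0.5681, -0.0261, 0.106]
tool_rot: [-3.075, -0.266, -0.398]
contact_force: [-13.9, -2.4, 8.1]
opening: 0.0
grip_force: 7.2
t: 5.22
tool_pos: [0.5683, -0.026, 0.1059]
tool_rot: [-3.077, -0.269, -0.385]
contact_force: [-29.9, -4.6, 20.2]
opening: -0.0
grip_force: 15.4
```

```bash
python3 -m crank '[{"offset":[-0.025,0,-0.007],"twist":[0,0,0]},{"offset":[-0.055,0,-0.015],"twist":[0,0,0]},{"offset":[-0.085,0,-0.023],"twist":[0,0,0]},{"offset":[-0.085,-0.05,-0.023],"twist":[0,0,0]},{"offset":[-0.085,-0.1,-0.023],"twist":[0,0,0]},{"offset":[-0.085,-0.15,-0.023],"twist":[0,0,0]},{"offset":[-0.085,-0.192,-0.023],"twist":[0,0,0]},{"offset":[-0.085,-0.192,-0.023],"twist":[0,0,0]},{"offset":[-0.07,-0.192,-0.019],"twist":[0,0,0]},{"offset":[-0.056,-0.192,-0.015],"twist":[0,0,0]},{"offset":[-0.048,-0.192,-0.013],"twist":[0,0,0]},{"offset":[-0.040,-0.192,-0.011],"twist":[0,0,0]},{"offset":[-0.032,-0.192,-0.009],"twist":[0,0,0]},{"offset":[-0.024,-0.192,-0.0065],"twist":[0,0,0]},{"offset":[-0.017,-0.192,-0.0047],"twist":[0,0,0]}]'
python3 -m crank '[{"offset":[0.004,0,0.001],"twist":[0,0,0]},{"offset":[0.008,0,0.002],"twist":[0,0,0]}]'
```

```text
t: 7.1
tool_pos: [0.5222, 0.1605, 0.1076]
tool_rot: [-3.075, -0.265, -0.403]
contact_force: [-3.5, -2.2, 0.9]
opening: -0.0003
grip_force: 1.4
t: 7.35
tool_pos: [0.53, 0.162, 0.1076]
tool_rot: [-3.075, -0.265, -0.403]
contact_force: [-2.2, -1.9, 0.7]
opening: -0.0001
grip_force: 1.3
```

```bash
python3 -m crank '[{"offset":[0.0025,0,0.0007],"twist":[0,0,0]},{"offset":[0.005,0,0.0013],"twist":[0,0,0]}]'
python3 -m crank '[{"offset":[0.002,0,0.0005],"twist":[0,0,0]},{"offset":[0.004,0,0.001],"twist":[0,0,0]}]'
```

```text
t: 7.6
tool_pos: [0.5343, 0.1627, 0.1075]
tool_rot: [-3.076, -0.266, -0.399]
contact_force: [-11.2, -4.5, 7.6]
opening: 0.0002
grip_force: 6.0
t: 7.85
tool_pos: [0.5346, 0.1628, 0.1073]
tool_rot: [-3.079, -0.267, -0.382]
contact_force: [-33.6, -10.4, 23.7]
opening: 0.0
grip_force: 17.1
```

```bash
python3 -m crank '[{"offset":[-0.03,0,-0.008],"twist":[0,0,0]},{"offset":[-0.06,0,-0.016],"twist":[0,0,0]},{"offset":[-0.087,0,-0.023],"twist":[0,0,0]},{"offset":[-0.075,0.01,-0.07],"twist":[0,-2,0]},{"offset":[-0.062,0.02,-0.12],"twist":[0,-4,0]},{"offset":[-0.05,0.03,-0.17],"twist":[0,-7,0]},{"offset":[-0.037,0.04,-0.22],"twist":[0,-10,0]},{"offset":[-0.024,0.05,-0.26],"twist":[0,-13,0]},{"offset":[-0.01,0.06,-0.3],"twist":[0,-15,0]},{"offset":[-0.01,0.06,-0.3],"twist":[0,-15,0]}]'
python3 - <<'E'
from h import *
from fit import pts
save('w2.png',get_image('wrist'));i=get_image('top')
cv2.imwrite('pics/c2.png',cv2.resize(i[90:280,180:430,::-1],None,fx=3,fy=3,interpolation=cv2.INTER_CUBIC))
x=np.array([.686,.091]);Rz=np.array([[np.cos(.17),-np.sin(.17)],[np.sin(.17),np.cos(.17)]])
def lp(l,r=.2,n=.03):
    p=x+Rz@[.11-r*np.cos(l)+n*np.sin(l),0]; return [p[0],p[1],.15+r*np.sin(l)+n*np.cos(l)]
plan(*[(lp(l,.2,.03+g),0) for l,g in [(.785,.05),(.785,.02),(.6,0),(.4,0),(.2,0),(0,0)]])
E
```

```text
t: 9.1
tool_pos: [0.4661, 0.0875, 0.3997]
tool_rot: [-3.123, -0.27, -0.014]
contact_force: [0.6, 0.1, 0.2]
opening: 0.0002
grip_force: 0.0
[0.711 0.095 0.348] 0 offset [0.244, 0.0355, 0.0472] twist [-0.4, -0.1, 0.2]
[0.69  0.092 0.327] 0 offset [0.2227, 0.0356, 0.0684] twist [-0.4, -0.1, 0.2]
[0.648 0.085 0.288] 0 offset [0.1806, 0.0358, 0.1073] twist [-0.4, -0.1, 0.2]
[0.624 0.08  0.256] 0 offset [0.1562, 0.0359, 0.1395] twist [-0.4, -0.1, 0.2]
[0.607 0.077 0.219] 0 offset [0.1386, 0.0361, 0.1758] twist [-0.4, -0.1, 0.2]
[0.597 0.076 0.18 ] 0 offset [0.1286, 0.0364, 0.2149] twist [-0.4, -0.1, 0.2]
```

View pics/c2.png

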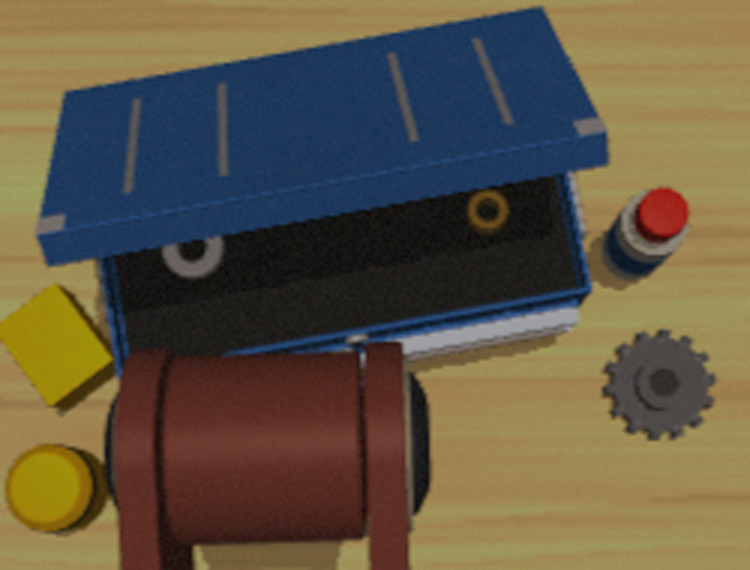

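View pics/w2.png

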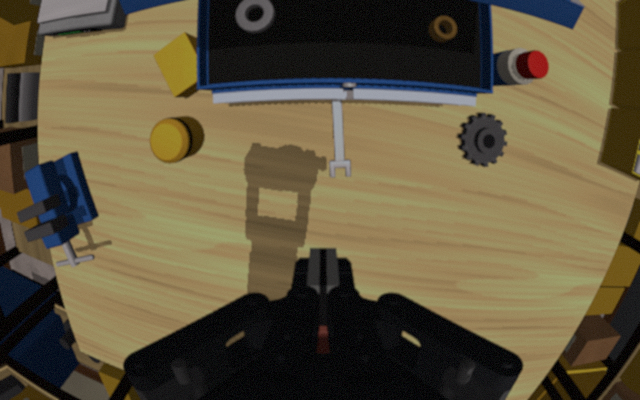

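Both pulls are now flush with each other, in one line at about row 97 of the wrist view. The lid is still half open and the bystanders haven't moved, so the lid is next.

```bash
python3 -m crank '[{"offset":[0.05,0.008,-0.02],"twist":[0,0,0]},{"offset":[0.1,0.016,-0.03],"twist":[0,0,0]},{"offset":[0.15,0.025,-0.03],"twist":[0,0,0]},{"offset":[0.2,0.035,-0.02],"twist":[0,0,0]},{"offset":[0.24,0.035,0],"twist":[0,0,0]},{"offset":[0.242,0.035,0.025],"twist":[0,0,0]},{"offset":[0.234,0.035,0.045],"twist":[0,0,0]},{"offset":[0.225,0.035,0.06],"twist":[0,0,0]},{"offset":[0.215,0.035,0.072],"twist":[0,0,0]},{"offset":[0.205,0.035,0.082],"twist":[0,0,0]},{"offset":[0.195,0.035,0.093],"twist":[0,0,0]},{"offset":[0.181,0.035,0.107],"twist":[0,0,0]}]'
```

```text
t: 10.7
tool_pos: [0.6481, 0.0855, 0.2872]
tool_rot: [-3.123, -0.272, -0.004]
contact_force: [4.2, -0.2, 0.9]
opening: 0.0002
grip_force: 1.6
```

```bash
python3 -m crank '[{"offset":[-0.008,0,0.010],"twist":[0,0,0]},{"offset":[-0.016,0,0.021],"twist":[0,0,0]},{"offset":[-0.025,0,0.032],"twist":[0,0,0]},{"offset":[-0.031,0,0.044],"twist":[0,0,0]},{"offset":[-0.037,0,0.056],"twist":[0,0,0]},{"offset":[-0.042,0,0.069],"twist":[0,0,0]},{"offset":[-0.046,0,0.080],"twist":[0,0,0]},{"offset":[-0.049,0,0.090],"twist":[0,0,0]},{"offset":[-0.051,0,0.098],"twist":[0,0,0]}]'
python3 -m crank '[{"offset":[0,0,0.004],"twist":[0,0,0]},{"offset":[0,0,0.006],"twist":[0,0,0]}]'
```

```text
t: 11.82
tool_pos: [0.5973, 0.0768, 0.1887]
tool_rot: [-3.123, -0.271, 0.002]
contact_force: [0.6, -0.4, 1.7]
opening: -0.0003
grip_force: 0.7
t: 12.08
tool_pos: [0.5973, 0.0769, 0.1832]
tool_rot: [-3.123, -0.271, 0.003]
contact_force: [-0.4, 0.2, 0.8]
opening: -0.0002
grip_force: 0.6
```

```bash
python3 -m crank '[{"offset":[0,0,0.002],"twist":[0,0,0]},{"offset":[0,0,0.004],"twist":[0,0,0]}]'
python3 -m crank '[{"offset":[0,0,0.0015],"twist":[0,0,0]},{"offset":[0,0,0.003],"twist":[0,0,0]}]'
```

```text
t: 12.32
tool_pos: [0.5978, 0.0769, 0.18]
tool_rot: [-3.123, -0.271, 0.001]
contact_force: [-5.4, 0.8, 10.3]
opening: 0.0002
grip_force: 4.9
t: 12.58
tool_pos: [0.5978, 0.0769, 0.18]
tool_rot: [-3.123, -0.271, 0.001]
contact_force: [-9.1, -0.3, 17.2]
opening: -0.0004
grip_force: 8.6
```

The lid is at its stop (z = 0.180, force rising). I'll hold briefly, lift off and check.

```bash
python3 -m crank '[{"offset":[0,0,0],"twist":[0,0,0]},{"offset":[0,0,0],"twist":[0,0,0]},{"offset":[0,0,-0.02],"twist":[0,0,0]},{"offset":[0,0,-0.06],"twist":[0,0,0]},{"offset":[-0.03,0,-0.11],"twist":[0,0,0]},{"offset":[-0.08,0,-0.16],"twist":[0,0,0]},{"offset":[-0.13,0,-0.19],"twist":[0,0,0]},{"offset":[-0.13,0,-0.19],"twist":[0,0,0]},{"offset":[-0.13,0,-0.19],"twist":[0,0,0]}]'
python3 - <<'E'
from h import *
save('w3.png',get_image('wrist'))
E
```

```text
t: 13.7
tool_pos: [0.47, 0.0533, 0.3669]
tool_rot: [-3.123, -0.271, -0.001]
contact_force: [0.5, 0.3, -0.2]
opening: -0.0003
grip_force: 0.0
```

View pics/w3.png

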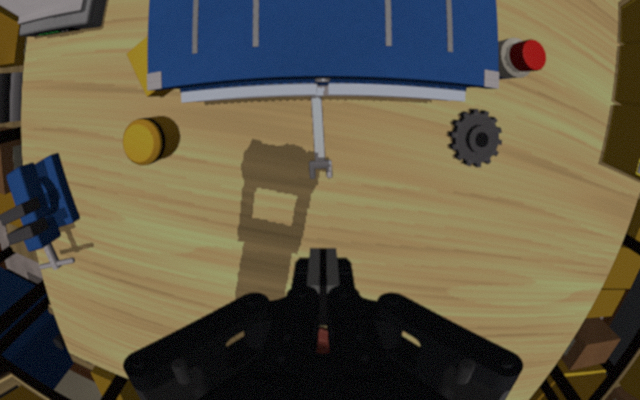

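The lid is shut (front edge at about row 80), both pulls are flush below it at row 95, and the bystanders are in place.

```bash
python3 -c "from station import *; print(finish_job())"
```

```text
the job is handed in; nothing more can be done
None
```

Both upper drawers were pushed home against their stops, then the lid was pushed fully shut, and the job was handed in at about 14 s; the last picture showed the bystanders outside the chest in place, but `finish_job()` returned no verdict.

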